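# Start the resin degassing cycle

### The arm

A 6-joint arm with a two-finger parallel gripper is mounted at the origin on the work surface. World frame = base frame: x ahead of the robot, y to its left, z up, the work surface at z = 0. Lengths are in m, angles in degrees, forces in N, time in s.
With the tool pointing down it reaches from about 0.325 to 0.9 m from the base axis. Payload 3.5 kg.
Tool frame: the origin (TCP) lies midway between the tips of the shut fingers; the grasp point (between the pads) lies 19 mm behind it (env.grip_point_offset is the distance from the TCP to the grasp point, in m); y points along the fingers, z is the direction in which the jaws open and shut, and the axes are right-handed (so a half turn about y gives the same grasp; the last joint's range is limited). The gripper opens to 85 mm and grips with 20 to 120 N. Pads are 22 mm wide; open, the fingers measure 114 mm over their backs; the gripper's body (76 mm by 85 mm) begins 54 mm behind the grasp point. The pads swing forward as they close: fully open they stand 13 mm farther back than shut.
Start: joints at [-5.924, 15.837, -1.513, 72.651, 0, 84.076], TCP at [0.625, -0, 0.231] pointing down, gripper open.
Joint ranges: [-178.77, 178.77], [-48.84, 107.48], [-61.69, 71.31], [-111.58, 123.2], [-90, 87.43], [-180, 180]. Speed limits (degrees/s): [147.25, 147.25, 180, 180, 180, 180].

### API

Orientations are given as [roll, pitch, yaw] about the fixed x, y, z axes, in that order (R = Rz(yaw) Ry(pitch) Rx(roll)).
In Python, from station import env gives the robot as it stands. The module is installed in compiled form; this text tells all that it offers.
- The arm moves only by the tool carry_out, never from a script. Its argument "increments" is a list that holds one entry, the list of rows, each a list of 7 numbers: the turn, a rotation vector about the tool's x, y, z in degrees, then the shift along the tool's x, y, z in mm, then the closure, from -1 (fully open) to 1 (shut). In form: [[[rx, ry, rz, x, y, z, jaw], ...]]. A call has exactly 5 rows; each row shifts and turns the commanded pose from where the row before left it, along the tool's axes as they then stand; what a row does not reach is not made up. A row lasts 1/10 s, in which the tool goes at most 50 mm and 8.59 degrees, less where a joint would pass 70% of its speed; a pose out of reach is approached as far as the arm can. A call is refused whole if a number of a shift passes 50 or a number of a turn 8.59, either way. A call with a gripper value outside its range is refused whole. The fingers move at their own pace and stop on an object; "newtons" is the grip in N (left out, the last holds). Time passes only in rows, so rows that do not move let the fingers close, or fill a call up. It gives the time, the measured TCP pose, the force and the opening at its end, in the units of the state.
- env.state(): the state, without advancing time (a new reading comes with each control period).
- env.get_image(name): name is "scene" or "side" or "wrist"; returns a dict with "img" (420x560x3 uint8, red, green, blue), "vertical_fov" (degrees; the focal length in pixels is half the picture's height over the tangent of half this angle, whatever the lens; pixels are square), "cx", "cy" (the principal point, pixels), "k1" (the pictures are not rectified: a ray, as slopes to the right and down, at radius r is drawn at 1 + k1 r^2 times it, then the intrinsics apply), "position" and "attitude" of the camera in the world. Camera axes: x right, y down, z forward; pixel columns grow to the right and rows downward; lengths in m; the calibration is good to about 2 mm. A picture is of the moment at which its call begins. There is no depth.
- env.job_done(): hands the job in, once; it reports no verdict.
The state is a dict: "t": time; "joint_positions": joint angles; "dq": joint speeds; "joint_torque": joint torques, N m; "ee_pos": TCP position; "tcp_rot": TCP orientation; "force": force on the tool from outside, world axes, zero at the start; "torque": the same for the moment, N m; "gripper_width": finger opening in m.
Only numpy, scipy, OpenCV 4.12 (cv2) and the standard library are available. Lean on these libraries where they do the work, as an engineer would, in place of code of your own. Each camera call takes 0.05 s, during which the arm holds its last target.

### The job

Start the resin degassing cycle by pressing with the closed fingers: push the black vent plunger on the vacuum chamber's lid fully down, then push the raised end of the pump's rocker switch fully down so that it stays over, and then press the timer's large round key fully down and let it spring back up. Keep to this order, since the pump must not run with the vent open nor the timer start before the pump, and do not press the timer's two small square keys. Pick nothing up, and leave the cups, pots and other loose things where they stand.

Things in the scene. Friction and masses are not known exactly. Their poses are not given: they have to be found in the camera images.
- chamber: round steel vacuum chamber fixed to the bench, 170 mm across, with a clear lid 184 mm across whose top is 135 mm above the bench; a steel pipe runs down at its +x side. Origin: centre of its underside, z up. On the lid, 40 mm from the centre towards chamber -x, stands the vent plunger; 45 mm from the centre towards +x a flat dial gauge (56 mm across, top 161 mm above the bench). Stands in any one of three places (left, middle, right), turned any way.
- vent_top (a point): centre of the flat top of the vent plunger, a black mushroom-shaped push knob 36 mm across and 12 mm thick; the top is 183 mm above the bench when fully up, 171 mm when fully down. Moves with the plunger.
- vent (a joint): travel of the vent plunger in m: 0 up (vent open), 0.012 pushed fully down (vent closed). Starts 0 to 0.003. Straight down with about 2.5 N of friction up to a hard stop; it stays where it is left.
- switchbox: grey pump switch box fixed to the bench, 135 mm (x) x 95 mm (y) x 70 mm high, origin at the centre of its underside, z up. Stands in any of the three places, turned any way. On its top lies a white paddle rocker, 76 mm long along the box's x, 40 mm wide, hinged across its middle, 78 mm above the bench; it is two flat halves of 38 mm that meet in a shallow V.
- rocker_on (a point): point on the top face of the rocker's ON half (box +x side, the half that starts raised), on its centre line 22 mm from the hinge; about 91 mm above the bench at the start, 84 mm when fully over (that half is then level). Moves with the rocker. Its outer edge is 38 mm from the hinge and starts 97 mm above the bench.
- rocker (a joint): angle of the rocker in rad: 0 off (ON half raised by 0.36 rad, other half level), 0.36 fully on (ON half level). Starts 0 to 0.03. Friction 0.04 N m (about 2 N at the point) up to a hard stop; it stays where it is left.
- timer: white bench timer fixed to the bench, 110 mm (x) x 170 mm (y) x 40 mm high, origin at the centre of its underside, z up, a dark display strip along its +x side. Stands in any of the three places, turned at most 0.6 rad. In front of the display is a row of three grey keys along y: the large round start key at x -20, y -50 mm, and two small square keys (15 mm, tops 45 mm above the bench) at x -20, y +10 and y +55 mm.
- start_top (a point): centre of the flat top of the large round start key, 34 mm across; 54 mm above the bench when up, 48 mm fully down. Moves with the key.
- start_key (a joint): travel of the start key in m: 0 up, 0.006 fully down; a spring pushes it back up (1.2 N at the top, 4.8 N fully down).
- key_mid_top (a point): centre of the top of the middle, small square key of the timer (not to be pressed)
- key_mid (a joint): travel of the middle square key in m: 0 up, 0.003 down, sprung (1.2 to 3 N)
- key_end_top (a point): centre of the top of the outer small square key (not to be pressed)
- key_end (a joint): travel of the outer square key in m: 0 up, 0.003 down, sprung (1.2 to 3 N)
- small_cups: stack of small clear plastic cups, 70 mm across, 105 mm high; loose on the bench, not part of the work. Origin: centre of its underside
- large_cups: stack of large clear plastic cups, 95 mm across, 150 mm high; loose on the bench, not part of the work. Origin: centre of its underside
- mix_pot: white plastic mixing pot, 72 mm across, 75 mm high; loose on the bench, not part of the work. Origin: centre of its underside
- hardener: amber bottle, 52 mm across, 120 mm high; loose on the bench, not part of the work. Origin: centre of its underside
- tape: roll of tape lying flat, 72 mm across, 24 mm high; loose on the bench, not part of the work. Origin: centre of its underside
- stick_pot: white ceramic pot full of wooden sticks and spatulas, 92 mm across, about 210 mm high with the sticks; loose on the bench, not part of the work. Origin: centre of its underside
- wipes: pack of wipes, 100 x 180 x 50 mm; loose on the bench, not part of the work. Origin: centre of its underside
- mould: flat dark rubber casting mould, 70 x 90 x 18 mm; loose on the bench, not part of the work. Origin: centre of its underside

How it is judged (in metres and radians):
On the way, in this order (a step that is already met when the one before it is completed fails the run):
1. the vent plunger is fully down (value of joint vent above 0.01 m), for 0.1 s.
2. the rocker is fully over (value of joint rocker above 0.31 rad), for 0.1 s.
3. the round start key is pressed down (value of joint start_key above 0.004 m), for 0.04 s.
At the end, for the whole second after the job is handed in: The vent plunger is down by more than 10 of its 12 mm, the rocker is over by more than 0.31 of its 0.36 rad, the start key has been pressed by more than 4 mm of its 6 mm and is back up within 1.5 mm, the square keys are up within 1 mm, and every loose thing is within 30 mm of where it started (value of joint vent above 0.01 m and value of joint rocker above 0.31 rad and value of joint start_key below 0.0015 m and value of joint each of key_mid, key_end below 0.001 m and distance of each of small_cups, large_cups, mix_pot, hardener, tape, stick_pot, wipes, mould from where it was at the start of the episode below 0.03 m); the robot touches nothing.
It fails at once if the pump is switched on while the vent is open (value of joint rocker above 0.2 rad and value of joint vent below 0.01 m).
It fails at once if the start key is pressed before the pump is on (value of joint start_key above 0.003 m and value of joint rocker below 0.31 rad).
It fails at once if a square key is pressed (value of joint any of key_mid, key_end above 0.0018 m).
It fails at once if a loose thing is lifted, knocked over or shifted by more than 30 mm (distance of any of small_cups, large_cups, mix_pot, hardener, tape, stick_pot, wipes, mould from where it was at the start of the episode above 0.03 m).
It also fails if it takes over 51 s, if anything falls off the work surface, if the arm or the gripper's body presses on something with over 40 N, if the wrist force passes 120 N, or if a joint passes its speed limit or range.

## Working session

There is one attempt and no reset: what is moved stays moved. The work goes in short steps, Python scripts to look and compute and a tool call to move; the robot and the scene stay as the last step left them, time stands still between calls to the robot, and variables do not carry over. Pictures are saved under pics/ and viewed, and the job is handed in when it is done.

Besides the shell and the picture viewer there is one more tool, called after "Request:" as name([rows], argument=value, ...), one row to a line, values as JSON. carry_out: Moves the arm, as the interface text tells. Its arguments: {"type":"object","properties":{"increments":{"type":"array","items":{"type":"array","items":{"type":"array","items":{"type":"number"}}}},"newtons":{"type":"number"}},"required":["increments"]}

```bash
mkdir -p pics; ls
cat > h.py <<'E'
import numpy as np, cv2
from scipy.spatial.transform import Rotation as R
from station import env
def save(n,fn):
    d=env.get_image(n); cv2.imwrite('pics/'+fn,d['img'][:,:,::-1])
    return d
E
python3 - <<'E'
from h import *
import pickle
print(env.state())
D={}
for n in ['scene','side','wrist']:
    d=save(n,n+'0.png'); D[n]=d
    print({k:v for k,v in d.items() if k!='img'})
pickle.dump(D,open('d0.pkl','wb'))
E
```

```text
pics
{'t': 0.0, 'joint_positions': array([-5.92571032e+00,  1.58795372e+01, -1.59843396e+00,  7.26507715e+01,
        2.23774371e-03,  8.40755083e+01]), 'dq': array([-0.0053264 , -0.060797  ,  0.02682349,  0.05118986, -0.01851119,
        0.07802927]), 'joint_torque': array([-1.23772923e-03, -4.45513523e+01,  2.95201170e+01,  1.64704624e-02,
       -2.18722530e-04, -1.59438730e-05]), 'ee_pos': array([6.24217542e-01, 6.82182962e-05, 2.30140980e-01]), 'tcp_rot': array([-9.01278240e+01,  1.55142993e-02, -9.00012385e+01]), 'force': array([ 0.19995161, -1.05168261,  1.02380744]), 'torque': array([0.03969456, 0.02156334, 0.04721007]), 'gripper_width': 0.08552548718421459}
{'vertical_fov': 51.25219681159103, 'cx': 269.0524341389264, 'cy': 210.66538560881804, 'k1': -0.14254101724335022, 'position': array([1.20008776, 0.61297275, 0.66640693]), 'attitude': array([-1.22179578e+02,  1.03070921e-01,  1.37267778e+02])}
{'vertical_fov': 42.19792762714587, 'cx': 278.23039750579574, 'cy': 217.4352750830705, 'k1': -0.21976561388333304, 'position': array([0.02024501, 0.88840149, 1.11223358]), 'attitude': array([-132.59056832,    0.86555275, -147.06984372])}
{'vertical_fov': 62.23632183631028, 'cx': 283.7828995782224, 'cy': 210.2111489464522, 'k1': -0.07205694635484512, 'position': array([0.62373392, 0.07947573, 0.37217389]), 'attitude': array([1.62152951e+02, 1.40634877e-01, 1.18347144e-02])}
```

View pics/scene0.png

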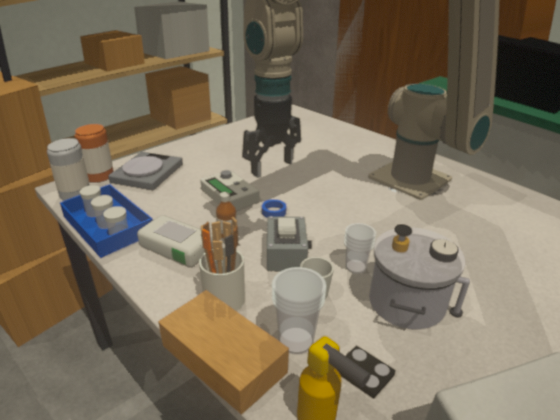

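View pics/side0.png

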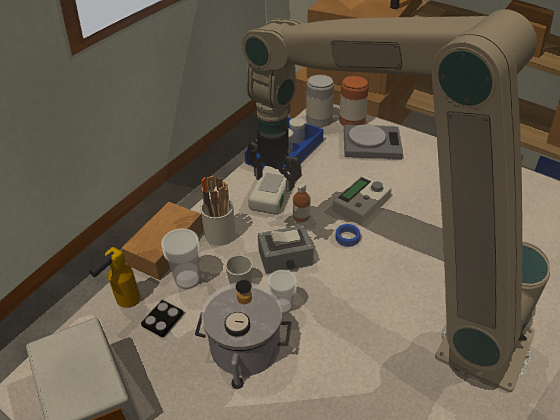

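View pics/wrist0.png

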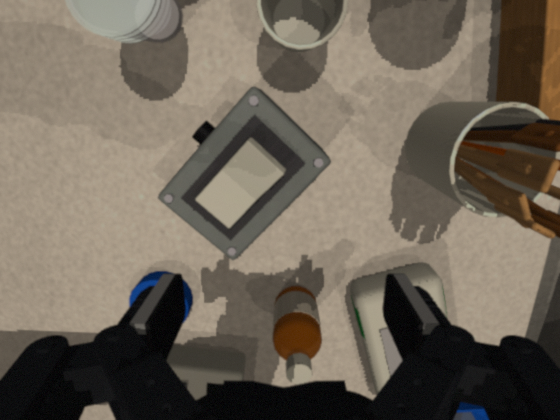

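Run:
```python
import cv2
def crop(n,x,y,w,h,s,fn):
    im=cv2.imread(f'pics/{n}0.png')[y:y+h,x:x+w]
    im=cv2.resize(im,None,fx=s,fy=s,interpolation=cv2.INTER_CUBIC)
    for i in range(0,w,10): cv2.line(im,(i*s,0),(i*s,4 if i%50 else 12),(0,0,255),1)
    for i in range(0,h,10): cv2.line(im,(0,i*s),(4 if i%50 else 12,i*s),(0,0,255),1)
    cv2.imwrite('pics/'+fn,im)
crop('scene',350,210,120,110,6,'c1.png')
crop('side',190,270,120,100,6,'c2.png')
crop('scene',190,160,130,110,6,'c3.png')
crop('side',240,160,160,120,5,'c4.png')
```

```text
(no output)
```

View pics/c1.png

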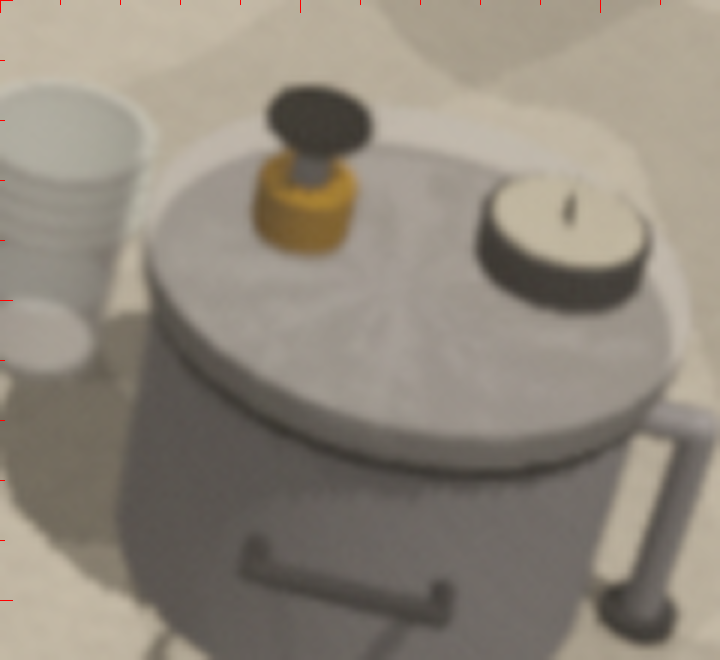

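View pics/c2.png

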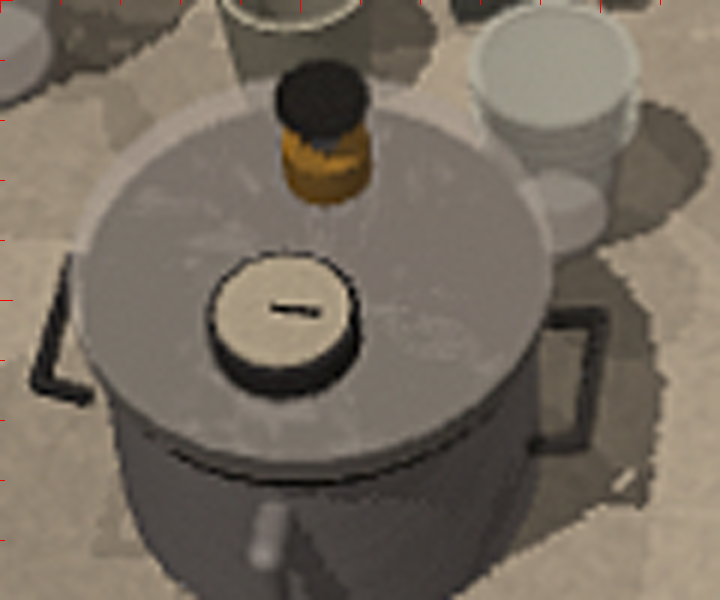

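View pics/c3.png

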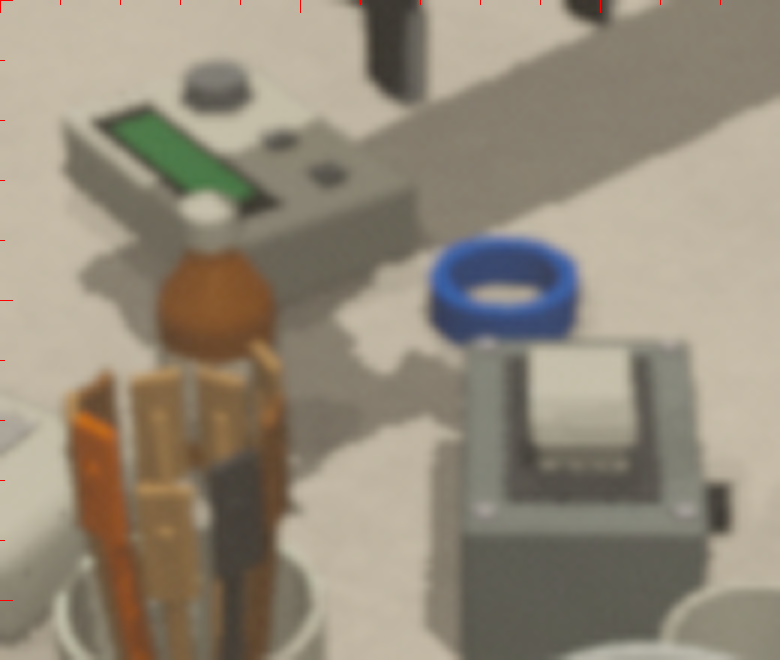

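View pics/c4.png

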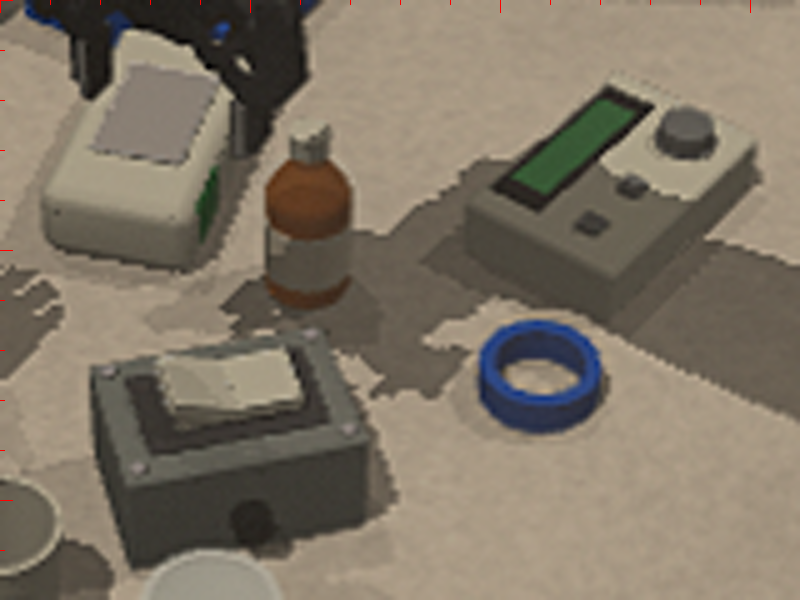

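Run:
```python
import cv2
def crop(n,x,y,w,h,s,fn):
    im=cv2.imread(f'pics/{n}0.png')[y:y+h,x:x+w]
    im=cv2.resize(im,None,fx=s,fy=s,interpolation=cv2.INTER_CUBIC)
    for i in range(0,w,10): cv2.line(im,(i*s,0),(i*s,4 if i%50 else 12),(0,0,255),1)
    for i in range(0,h,10): cv2.line(im,(0,i*s),(4 if i%50 else 12,i*s),(0,0,255),1)
    cv2.imwrite('pics/'+fn,im)
crop('wrist',150,80,190,190,3,'c5.png')
crop('scene',260,205,60,70,9,'c6.png')
crop('side',255,220,65,55,10,'c7.png')
```

```text
(no output)
```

View pics/c5.png

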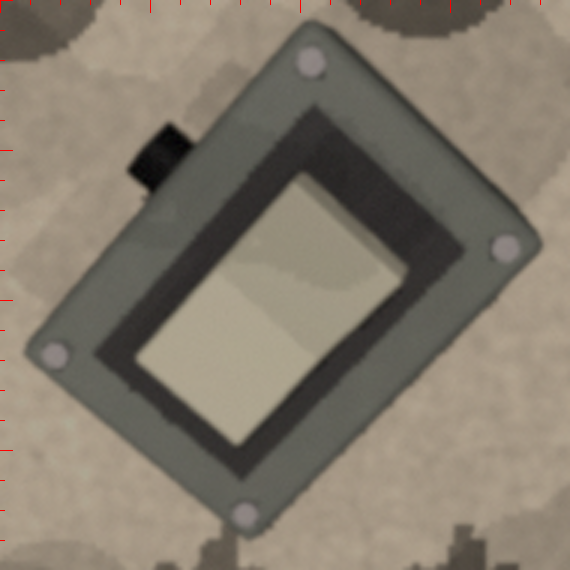

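View pics/c6.png

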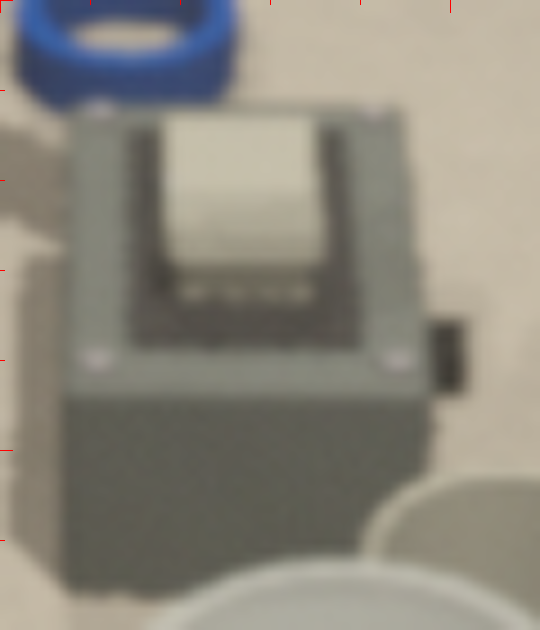

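View pics/c7.png

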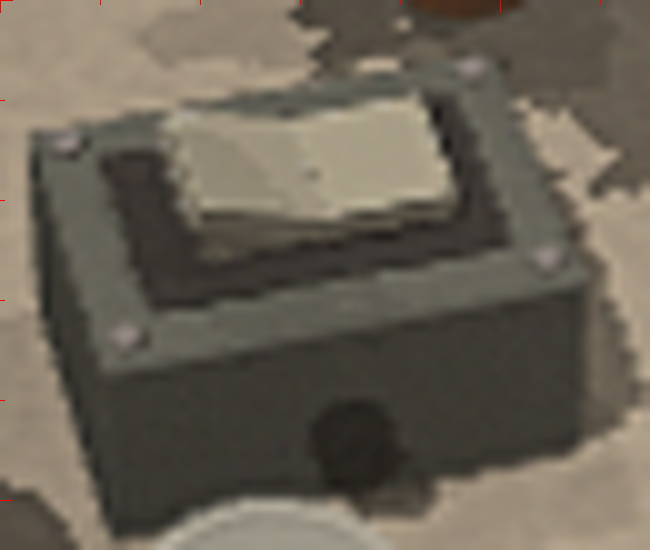

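```bash
cat >> h.py <<'E'
import pickle
from scipy.optimize import least_squares
try: D=pickle.load(open('d0.pkl','rb'))
except Exception: D={}
def proj(c,P):
    Rm=R.from_euler('xyz',c['attitude'],degrees=True).as_matrix()
    p=(np.atleast_2d(P)-c['position'])@Rm
    s=p[:,:2]/p[:,2:]; r2=(s**2).sum(1,keepdims=True)
    f=210/np.tan(np.radians(c['vertical_fov'])/2)
    return s*(1+c['k1']*r2)*f+[c['cx'],c['cy']]
def tri(obs,x0=(0.6,0.1,0.1),z=None):
    # obs: list of (cam,px)
    if z is None: g=lambda x:x
    else: g=lambda x:np.array([x[0],x[1],z])
    fn=lambda x: np.concatenate([(proj(c,g(x))[0]-np.array(p)) for c,p in obs])
    s=least_squares(fn,x0[:3 if z is None else 2]); return g(s.x),np.sqrt((s.fun**2).mean())
def fit(obs,x0):
    # obs: list of (cam,local,px); solve x,y,yaw
    def fn(q):
        c,s=np.cos(q[2]),np.sin(q[2]); e=[]
        for cam,l,p in obs:
            P=[q[0]+c*l[0]-s*l[1],q[1]+s*l[0]+c*l[1],l[2]]
            e.append(proj(cam,P)[0]-np.array(p))
        return np.concatenate(e)
    s=least_squares(fn,x0,loss='soft_l1'); return s.x,fn(s.x).reshape(-1,2)
def cp(ox,oy,s,x,y): return (ox+x/s,oy+y/s)
E
python3 - <<'E'
from h import *
S,I,W=D['scene'],D['side'],D['wrist']
c1=lambda x,y:cp(350,210,6,x,y); c2=lambda x,y:cp(190,270,6,x,y)
c3=lambda x,y:cp(190,160,6,x,y); c4=lambda x,y:cp(240,160,5,x,y)
c5=lambda x,y:cp(150,80,3,x,y); c6=lambda x,y:cp(260,205,9,x,y); c7=lambda x,y:cp(255,220,10,x,y)
def p(n,o): 
    a,e=tri(o); print(n,np.round(a*1000,1),round(e,2))
p('vent',[(S,c1(320,118)),(I,c2(321,97))])
p('gauge',[(S,c1(570,223)),(I,c2(285,310))])
p('lidbot?',[(S,c1(415,300)),(I,c2(315,283))])
p('key',[(S,c3(218,78)),(I,c4(686,126))])
p('mid',[(S,c3(282,138)),(I,c4(633,184))])
p('end',[(S,c3(328,171)),(I,c4(592,221))])
# box screws: scene far-left, far-right, near-right, near-left
p('scr nl',[(S,c6(97,358)),(W,c5(507,249)),(I,c7(66,142))])
p('scr nr',[(S,c6(397,358)),(W,c5(311,61)),(I,c7(125,336))])
p('scr fl',[(S,c6(102,107)),(W,c5(244,514)),(I,c7(471,67))])
p('scr fr',[(S,c6(376,110)),(W,c5(54,355)),(I,c7(548,256))])
p('rock nl',[(S,c6(168,258)),(W,c5(408,270)),(I,c7(165,120))])
p('rock nr',[(S,c6(325,255)),(W,c5(302,173)),(I,c7(195,213))])
p('rock fl',[(S,c6(165,118)),(W,c5(238,445)),(I,c7(418,95))])
p('rock fr',[(S,c6(315,118)),(W,c5(136,358)),(I,c7(455,193))])
p('fold l',[(W,c5(316,357)),(I,c7(300,120))])
p('fold r',[(W,c5(218,268)),(I,c7(325,215))])
E
```

```text
vent [526.9 275.5 178. ] 0.03
gauge [490.  352.6 158.1] 0.32
lidbot? [508.9 313.3 114.9] 0.68
key [ 482.5 -360.    48.4] 0.15
mid [ 489.5 -300.3   40.2] 0.29
end [ 495.5 -256.8   40.8] 0.12
scr nl [653.7  25.5  69.2] 0.24
scr nr [597.9  78.4  69.8] 0.18
scr fl [573.1 -59.1  69.6] 0.1
scr fr [517.4  -6.7  69.4] 0.09
rock nl [624.8  22.3  86. ] 0.58
rock nr [596.3  49.3  88. ] 0.55
rock fl [574.1 -32.   79.6] 0.11
rock fr [545.4  -4.5  80.2] 0.14
fold l [597.9  -4.7  79.2] 0.45
fold r [571.   22.1  80.8] 0.11
```

Run:
```python
from h import *
S,I,W=D['scene'],D['side'],D['wrist']
c1=lambda x,y:cp(350,210,6,x,y); c2=lambda x,y:cp(190,270,6,x,y)
c3=lambda x,y:cp(190,160,6,x,y); c4=lambda x,y:cp(240,160,5,x,y)
c5=lambda x,y:cp(150,80,3,x,y); c6=lambda x,y:cp(260,205,9,x,y); c7=lambda x,y:cp(255,220,10,x,y)
for i,z in enumerate((.183,.180)):
  q,e=fit([(S,(-.04,0,z),c1(320,118)),(I,(-.04,0,z),c2(321,97)),(S,(.045,0,.161),c1(570,223)),(I,(.045,0,.161),c2(285,310))],[.51,.31,2])
  print('chamber',q,np.round(e,1).tolist(),'vent',q[:2]-.04*np.array([np.cos(q[2]),np.sin(q[2])]))
o=[]
for n,l,a,b in [('k',(-.02,-.05,.054),(218,78),(686,126)),('m',(-.02,.01,.045),(282,138),(633,184)),('e',(-.02,.055,.045),(328,171),(592,221))]:
  o+=[(S,l,c3(*a)),(I,l,c4(*b))]
q,e=fit(o,[.5,-.3,0]);c,s=np.cos(q[2]),np.sin(q[2])
print('timer',q,np.round(e,1).tolist(),'start',q[0]-.02*c+.05*s,q[1]-.02*s-.05*c)
print(np.round(tri([(S,c3(218,78))],z=.054)[0],4),np.round(tri([(I,c4(686,126))],z=.054)[0],4))
print('stick base-ish rim', tri([(S,(222,262)),(I,(218,207)),(W,(510,150))]))
print('hardener top', tri([(S,c3(208,210)),(I,c4(312,133)),(W,(298,372))]))
```

```text
chamber [0.5098743  0.31267948 2.022695  ] [[0.8, -1.8], [-0.6, -1.1], [0.2, -1.3], [-0.6, -0.2]] vent [0.52734128 0.2766947 ]
chamber [0.50977654 0.31241603 2.01808626] [[0.5, -0.6], [-0.4, -0.3], [0.1, -1.4], [-0.5, -0.3]] vent [0.52707748 0.27635113]
timer [ 0.50884536 -0.3096843  -0.1283917 ] [[0.4, -1.4], [-0.3, -0.6], [0.2, -1.3], [-0.6, -0.3], [0.7, -0.8], [-0.7, -0.2]] start 0.4826080182704653 -0.35671197053803116
[ 0.4895 -0.35    0.054 ] [ 0.4804 -0.3544  0.054 ]
stick base-ish rim (array([0.79868616, 0.04317582, 0.10955355]), np.float64(1.8988636625646902))
hardener top (array([ 0.63643326, -0.16318324,  0.11334835]), np.float64(0.09063250872517989))
```

Request:
carry_out([
  [[0,0,0,-40,0,-14,1],[0,0,0,-40,0,-14,1],[0,0,0,-40,0,-14,1],[0,0,0,-40,0,-14,1],[0,0,0,-40,0,-14,1]],
])

```text
t: 0.65
ee_pos: [0.554, 0.2013, 0.231]
tcp_rot: [-90.0, -0.0, -90.0]
force: [0.8, 0.2, -0.1]
gripper_width: 0.0126
```

Request:
carry_out([
  [[0,0,0,-38,0,-14,1],[0,0,0,-38.5,0,-13,1],[0,0,0,0,0,0,1],[0,0,0,0,0,0,1],[0,0,0,0,0,0,1]],
])

```text
t: 1.15
ee_pos: [0.5282, 0.2757, 0.2311]
tcp_rot: [-90.0, -0.0, -90.0]
force: [0.4, -0.6, 0.1]
gripper_width: 0.0001
```

Run:
```python
from h import *
print(env.state())
for n in ['scene','side','wrist']: d=save(n,n+'1.png')
a=cv2.imread('pics/scene1.png')[150:270,330:490]; b=cv2.imread('pics/side1.png')[200:320,170:330]
cv2.imwrite('pics/v1.png',cv2.resize(np.hstack([a,b]),None,fx=2.5,fy=2.5,interpolation=cv2.INTER_CUBIC))
```

```text
{'t': 1.15, 'joint_positions': array([ 2.13631432e+01,  1.29133579e+01, -5.31131120e+00,  7.18045815e+01,
       -2.92802083e-02,  1.11404054e+02]), 'dq': array([-1.01738679, -0.05296631,  0.1001356 , -0.18284237,  0.04487215,
        0.05289086]), 'joint_torque': array([ 7.60487616e-01, -4.17251909e+01,  2.94166088e+01,  1.00193254e-02,
        2.66279705e-02, -1.68489831e-03]), 'ee_pos': array([0.52815773, 0.27568987, 0.23105874]), 'tcp_rot': array([-9.00165475e+01, -3.79355168e-02, -9.00408977e+01]), 'force': array([ 0.40404462, -0.57194464,  0.136275  ]), 'torque': array([-0.01004695,  0.00529894, -0.07082928]), 'gripper_width': 6.772437796024885e-05}
```

View pics/v1.png

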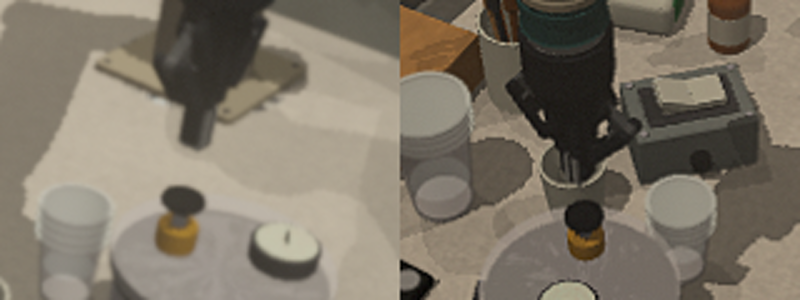

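View pics/wrist1.png

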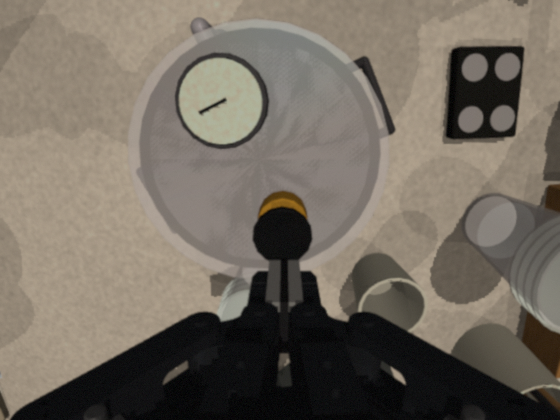

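Run:
```python
from h import *
d=env.get_image('wrist')
print(proj(d,[[.5272,.2765,.183],[.5282,.2757,.231]]), tri([(d,(282,235))],z=.182))
```

```text
[[283.13559884 237.58085136]
 [285.07352535 278.98562397]] (array([0.5265294 , 0.27773511, 0.182     ]), np.float64(1.449228509952941e-13))
```

Request:
carry_out([
  [[0,0,0,-1,15,-1,1],[0,0,0,0,15,0,1],[0,0,0,0,10,0,1],[0,0,0,0,5,0,1],[0,0,0,0,3,0,1]],
])

```text
t: 1.85
ee_pos: [0.5265, 0.277, 0.1824]
tcp_rot: [-90.1, -0.0, -90.0]
force: [-1.5, -0.2, 2.5]
gripper_width: 0.0
```

Request:
carry_out([
  [[0,0,0,0,3,0,1],[0,0,0,0,3,0,1],[0,0,0,0,2,0,1],[0,0,0,0,2,0,1],[0,0,0,0,1,0,1]],
])

```text
t: 2.35
ee_pos: [0.5271, 0.2775, 0.1724]
tcp_rot: [-90.0, -0.0, -90.0]
force: [-1.4, -0.8, 2.0]
gripper_width: 0.0001
```

Request:
carry_out([
  [[0,0,0,0,1,0,1],[0,0,0,0,1,0,1],[0,0,0,0,0.5,0,1],[0,0,0,0,0,0,1],[0,0,0,0,0,0,1]],
])

```text
t: 2.85
ee_pos: [0.5271, 0.2775, 0.171]
tcp_rot: [-90.0, 0.0, -90.0]
force: [-3.3, -1.9, 7.6]
gripper_width: 0.0002
```

Request:
carry_out([
  [[0,0,0,0,1,0,1],[0,0,0,0,0.5,0,1],[0,0,0,0,0,0,1],[0,0,0,0,0,0,1],[0,0,0,0,0,0,1]],
])

```text
t: 3.35
ee_pos: [0.5272, 0.2775, 0.171]
tcp_rot: [-89.9, 0.0, -90.0]
force: [-5.0, -3.5, 14.5]
gripper_width: 0.0001
```

Request:
carry_out([
  [[0,0,0,0,-10,0,1],[0,0,0,0,-25,0,1],[0,0,0,0,-25,0,1],[0,0,0,0,0,0,1],[0,0,0,0,0,0,1]],
])

```text
t: 3.85
ee_pos: [0.5278, 0.2779, 0.2288]
tcp_rot: [-89.9, 0.1, -90.0]
force: [-0.7, -0.3, -0.5]
gripper_width: 0.0002
```

Run:
```python
from h import *
D1={n:save(n,n+'2.png') for n in ['scene','side']}
pickle.dump(D1,open('d2.pkl','wb'))
a=cv2.imread('pics/scene2.png')[210:280,370:470]; b=cv2.imread('pics/side2.png')[270:340,195:295]
cv2.imwrite('pics/v2.png',cv2.resize(np.hstack([a,b]),None,fx=4,fy=4,interpolation=cv2.INTER_CUBIC))
```

```text
(no output)
```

View pics/v2.png

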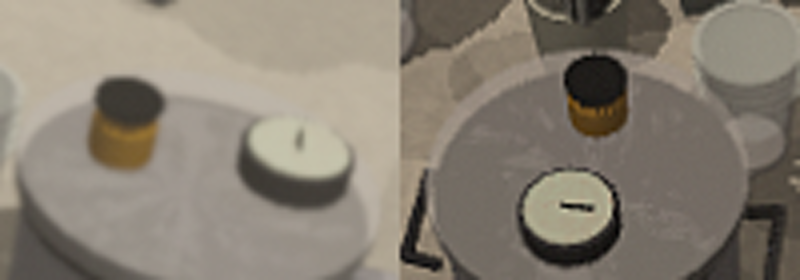

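Request:
carry_out([
  [[0,0,0,47,0,13.7,1],[0,0,0,47,0,13.7,1],[0,0,0,47,0,13.7,1],[0,0,0,47,0,13.7,1],[0,0,0,47,0,13.7,1]],
])

```text
t: 4.45
ee_pos: [0.5949, 0.0408, 0.2266]
tcp_rot: [-90.1, 0.0, -90.0]
force: [0.8, 0.7, -0.4]
gripper_width: 0.0001
```

Request:
carry_out([
  [[0,0,0,16.3,0,5.2,1],[0,8.5,0,0,0,0,1],[0,8.5,0,0,0,0,1],[0,8.5,0,0,0,0,1],[0,8.5,0,0,0,0,1]],
])

```text
t: 4.95
ee_pos: [0.5998, 0.0266, 0.2267]
tcp_rot: [-90.1, -0.1, -124.3]
force: [0.9, -0.2, 0.2]
gripper_width: -0.0002
```

Request:
carry_out([
  [[0,8.5,0,0,30,0,1],[0,0,0,0,35,0,1],[0,0,0,0,35,0,1],[0,0,0,0,0,0,1],[0,0,0,0,0,0,1]],
])

```text
t: 5.45
ee_pos: [0.5995, 0.0266, 0.1273]
tcp_rot: [-90.2, -0.1, -132.5]
force: [0.4, -0.3, 0.9]
gripper_width: 0.0001
```

Run:
```python
from h import *
print(env.state())
for n in ['scene','side','wrist']: d=save(n,n+'3.png')
a=cv2.imread('pics/scene3.png')[160:280,230:350]; b=cv2.imread('pics/side3.png')[180:300,225:345]
cv2.imwrite('pics/v3.png',cv2.resize(np.hstack([a,b]),None,fx=3.3,fy=3.3,interpolation=cv2.INTER_CUBIC))
cv2.imwrite('pics/w3.png',cv2.resize(cv2.imread('pics/wrist3.png')[100:320,160:420],None,fx=3,fy=2.7))
```

```text
{'t': 5.45, 'joint_positions': array([-3.63215391e+00,  1.75944794e+01, -1.22748441e+01,  6.03171553e+01,
        1.39892575e-02,  1.28844270e+02]), 'dq': array([-0.04715234, -1.73269063,  3.21647338, -0.28620764,  0.05146977,
       -0.10496273]), 'joint_torque': array([ 1.77273515e-02, -4.18484938e+01,  2.54628468e+01,  1.27812792e-01,
        1.36898056e-03,  7.63362950e-04]), 'ee_pos': array([0.59950194, 0.02664582, 0.12728624]), 'tcp_rot': array([-9.01540140e+01, -1.06064953e-01, -1.32476304e+02]), 'force': array([ 0.42392705, -0.32475252,  0.92274385]), 'torque': array([ 0.02847122, -0.02826569, -0.04452421]), 'gripper_width': 5.768323529221888e-05}
```

View pics/v3.png

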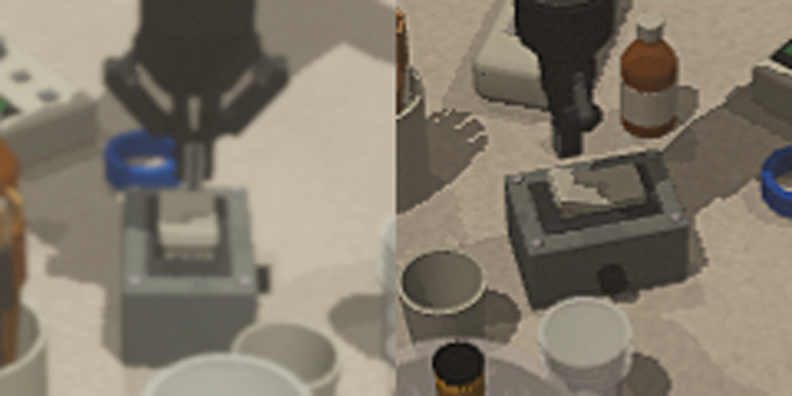

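View pics/w3.png

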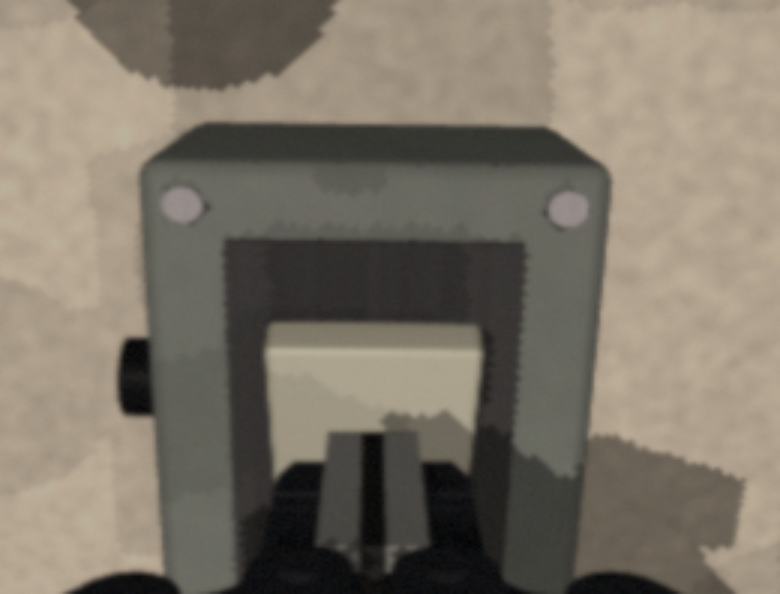

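Request:
carry_out([
  [[0,0,0,-2,15,0,1],[0,0,0,0,10,0,1],[0,0,0,0,3,0,1],[0,0,0,0,3,0,1],[0,0,0,0,2,0,1]],
])

```text
t: 6.1
ee_pos: [0.6019, 0.0278, 0.095]
tcp_rot: [-90.0, 0.0, -132.5]
force: [0.6, 1.2, 1.7]
gripper_width: 0.0004
```

Request:
carry_out([
  [[0,0,0,0,2,0,1],[0,0,0,0,2,0,1],[0,0,0,0,2,0,1],[0,0,0,0,2,0,1],[0,0,0,0,1,0,1]],
])

```text
t: 6.6
ee_pos: [0.6026, 0.0276, 0.0865]
tcp_rot: [-89.9, 0.0, -132.5]
force: [-0.1, 0.4, 1.3]
gripper_width: -0.0004
```

Request:
carry_out([
  [[0,0,0,0,1,0,1],[0,0,0,0,1,0,1],[0,0,0,0,1,0,1],[0,0,0,0,0.5,0,1],[0,0,0,0,0,0,1]],
])

```text
t: 7.1
ee_pos: [0.6025, 0.0276, 0.084]
tcp_rot: [-90.0, 0.0, -132.5]
force: [0.3, 1.1, 8.1]
gripper_width: 0.0005
```

Request:
carry_out([
  [[0,0,0,0,1,0,1],[0,0,0,0,1,0,1],[0,0,0,0,0,0,1],[0,0,0,0,0,0,1],[0,0,0,0,0,0,1]],
])

```text
t: 7.6
ee_pos: [0.6026, 0.0276, 0.0838]
tcp_rot: [-89.9, 0.0, -132.5]
force: [-4.4, 1.2, 17.1]
gripper_width: 0.0
```

Request:
carry_out([
  [[0,0,0,0,-10,0,1],[0,0,0,0,-30,0,1],[0,0,0,0,-40,0,1],[0,0,0,0,-40,0,1],[0,0,0,0,0,0,1]],
])

```text
t: 8.1
ee_pos: [0.6057, 0.0272, 0.2072]
tcp_rot: [-89.5, 0.3, -132.5]
force: [0.5, 0.0, -0.1]
gripper_width: -0.0001
```

Run:
```python
from h import *
for n in ['scene','side','wrist']: d=save(n,n+'4.png')
a=cv2.imread('pics/scene4.png')[160:280,230:350]; b=cv2.imread('pics/side4.png')[180:300,225:345]
cv2.imwrite('pics/v4.png',cv2.resize(np.hstack([a,b]),None,fx=3.3,fy=3.3,interpolation=cv2.INTER_CUBIC))
```

```text
(no output)
```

View pics/v4.png

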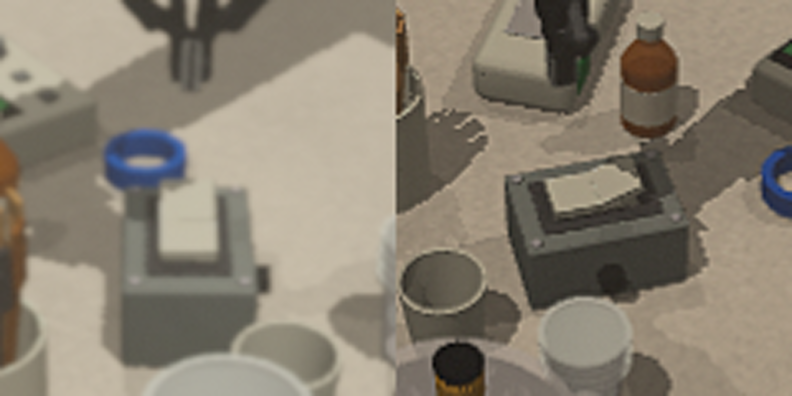

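View pics/wrist4.png

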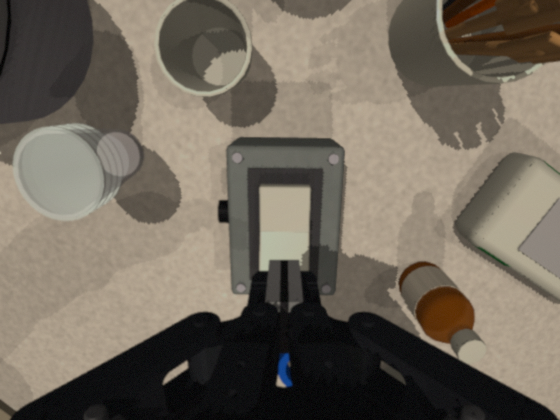

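Request:
carry_out([
  [[0,0,0,40,0,19,1],[0,0,0,40,0,19,1],[0,0,0,40,0,19,1],[0,0,0,40,0,19,1],[0,0,0,40,0,19,1]],
])

```text
t: 8.75
ee_pos: [0.5344, -0.1847, 0.1981]
tcp_rot: [-90.3, -0.1, -132.5]
force: [1.9, 0.6, 0.3]
gripper_width: 0.0004
```

Request:
carry_out([
  [[0,0,0,40,0,19,1],[0,0,0,40,0,19,1],[0,0,0,40,10,19,1],[0,0,0,40,20,19,1],[0,0,0,4,40,0,1]],
])

```text
t: 9.25
ee_pos: [0.4821, -0.3623, 0.1311]
tcp_rot: [-89.7, -0.1, -132.8]
force: [0.7, 0.0, -0.4]
gripper_width: -0.0001
```

Request:
carry_out([
  [[0,0,0,0,10,0,1],[0,0,0,0,0,0,1],[0,0,0,0,0,0,1],[0,0,0,0,0,0,1],[0,0,0,0,0,0,1]],
])

```text
t: 9.75
ee_pos: [0.4836, -0.3563, 0.1227]
tcp_rot: [-89.8, 0.0, -132.4]
force: [-0.1, -0.3, -0.1]
gripper_width: 0.0001
```

Run:
```python
from h import *
print(env.state()['ee_pos'])
for n in ['scene','side','wrist']: d=save(n,n+'5.png')
print(proj(d,[[.4826,-.3567,.054],env.state()['ee_pos']]))
a=cv2.imread('pics/scene5.png')[130:230,170:290]; b=cv2.imread('pics/side5.png')[140:240,300:420]
cv2.imwrite('pics/v5.png',cv2.resize(np.hstack([a,b]),None,fx=3.3,fy=3.3,interpolation=cv2.INTER_CUBIC))
```

```text
[ 0.48363717 -0.35633757  0.12271385]
[[285.21104045 227.23461739]
 [286.2531968  278.27624068]]
```

View pics/v5.png

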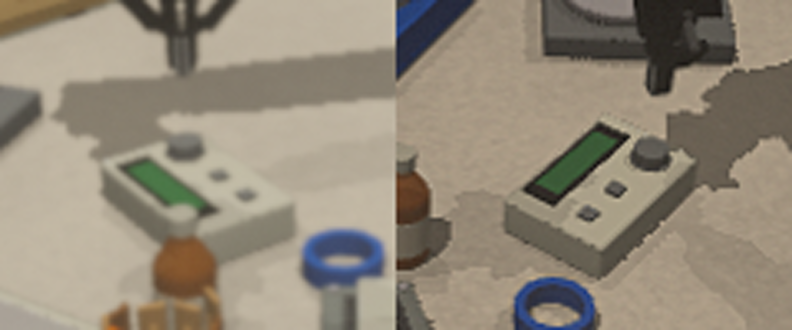

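View pics/wrist5.png

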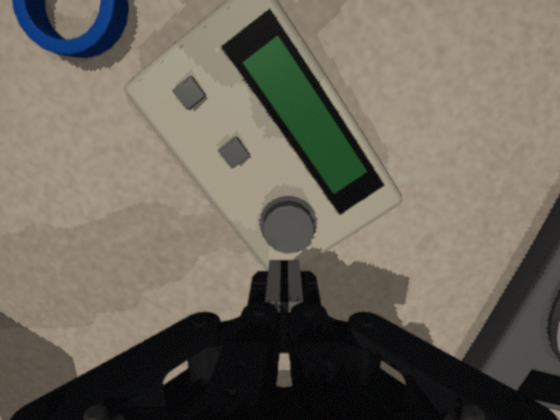

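Request:
carry_out([
  [[0,0,0,0,25,1,1],[0,0,0,0,25,0,1],[0,0,0,0,10,0,1],[0,0,0,0,4,0,1],[0,0,0,0,0,0,1]],
])

```text
t: 10.4
ee_pos: [0.483, -0.3569, 0.0569]
tcp_rot: [-90.0, 0.0, -132.5]
force: [0.5, -0.0, -0.4]
gripper_width: 0.0
```

Request:
carry_out([
  [[0,0,0,0,3,0,1],[0,0,0,0,2,0,1],[0,0,0,0,2,0,1],[0,0,0,0,2,0,1],[0,0,0,0,1,0,1]],
])

```text
t: 10.9
ee_pos: [0.484, -0.3578, 0.0479]
tcp_rot: [-89.8, 0.0, -132.5]
force: [-1.0, 0.7, 11.2]
gripper_width: 0.0002
```

Request:
carry_out([
  [[0,0,0,0,1,0,1],[0,0,0,0,1,0,1],[0,0,0,0,0,0,1],[0,0,0,0,0,0,1],[0,0,0,0,0,0,1]],
])

```text
t: 11.4
ee_pos: [0.484, -0.3578, 0.0478]
tcp_rot: [-89.8, -0.0, -132.5]
force: [-2.5, 2.2, 15.2]
gripper_width: -0.0004
```

Key bottomed at 48 mm (hard stop); lift clear.

Request:
carry_out([
  [[0,0,0,0,-10,0,1],[0,0,0,0,-40,0,1],[0,0,0,0,-40,0,1],[0,0,0,0,-40,0,1],[0,0,0,0,-10,0,1]],
])

```text
t: 11.9
ee_pos: [0.4849, -0.3587, 0.1899]
tcp_rot: [-89.6, -0.0, -132.5]
force: [-0.2, -0.1, 1.6]
gripper_width: 0.0001
```

Request:
carry_out([
  [[0,0,0,0,0,0,1],[0,0,0,0,0,0,1],[0,0,0,0,0,0,1],[0,0,0,0,0,0,1],[0,0,0,0,0,0,1]],
])

```text
t: 12.4
ee_pos: [0.4822, -0.3563, 0.1832]
tcp_rot: [-90.2, -0.0, -132.5]
force: [-0.1, -0.3, -0.1]
gripper_width: 0.0003
```

Run:
```python
from h import *
st=env.state();print(st['ee_pos'],st['force'],st['t'])
for n in ['scene','side','wrist']: d=save(n,n+'6.png')
a=cv2.imread('pics/scene6.png'); b=cv2.imread('pics/side6.png')
f=lambda i:cv2.resize(i,(380,300),interpolation=cv2.INTER_CUBIC)
cv2.imwrite('pics/v6.png',np.vstack([np.hstack([f(a[130:225,170:290]),f(b[140:235,300:420])]),np.hstack([f(a[195:315,320:472]),f(b[220:340,190:342])])]))
```

```text
[ 0.48223497 -0.35627902  0.18322884] [-0.10765755 -0.29948686 -0.13943074] 12.4
```

View pics/v6.png

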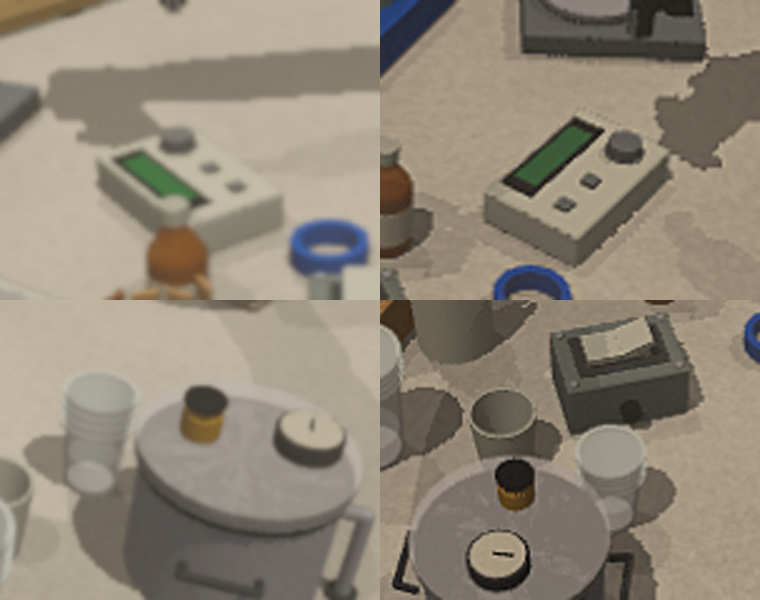

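View pics/scene6.png

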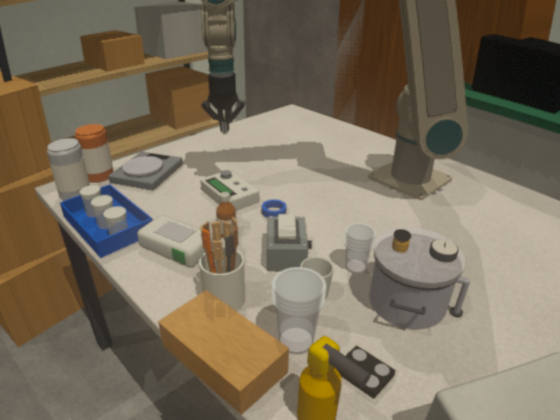

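Vent knob is seated on its collar (scene 402,237), the rocker is over, the start key is back up (scene about 226,174), and every loose thing is where it was. The arm is clear of everything.

```bash
python3 -c "
from station import env
print(env.job_done())"
```

```text
the job is handed in; nothing more can be done
None
```

I did the three presses with closed fingers in the required order, and handed the job in at about 12.6 s. Joint values can't be read directly; the results below come from tool heights, forces and pictures.

| Step | Stop felt at (tool height) | Force there | Picture afterwards |
|---|---|---|---|
| Vent plunger | 171 mm | 14.5 N | knob seated on its collar |
| Rocker's raised end | 84 mm | 17 N | ON half level, stays over |
| Round start key | 48 mm | 15 N | sprung back up |

- **Other things:** The square keys were not touched. No loose thing visibly moved in the final pictures. The arm ended about 130 mm above the timer, with only sensor noise on the force reading.
- **Disagreement:** Heights triangulated from the first pictures came out about 3 to 6 mm below the given ones for the vent, gauge and timer keys. The raised rocker edge read about 10 mm low. I used the given heights instead, and the stops were felt within 0.2 mm of them.
- **Failed checks:** none.

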